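# Push the boxed clock out between the counter speakers

### The arm

A 6-joint arm with a two-finger parallel gripper is mounted at the origin on the work surface. World frame = base frame: x ahead of the robot, y to its left, z up, the work surface at z = 0. Lengths are in m, angles in degrees, forces in N, time in s.
With the tool pointing down it reaches from about 0.375 to 0.975 m from the base axis. Payload 3.8 kg.
Tool frame: the origin (TCP) lies midway between the tips of the shut fingers; the grasp point (between the pads) lies 19 mm behind it; z points along the fingers, y is the line along which they close (so a half turn about z gives the same grasp; the last joint's range is limited). The gripper opens to 85 mm and grips with 20 to 120 N. Pads are 22 mm wide; open, the fingers measure 114 mm over their backs; the gripper's body (76 mm by 85 mm) begins 54 mm behind the grasp point. The pads swing forward as they close: fully open they stand 13 mm farther back than shut.
Start: joints at [65.724, 15.12, 91.902, -0, 72.978, -2.114], TCP at [0.255, 0.625, 0.231] pointing down, gripper open.
Joint ranges: [-150.88, 150.88], [-54.13, 125.18], [17.81, 147.31], [-75.09, 255.09], [0, 152.58], [-146.25, 146.25]. Speed limits (degrees/s): [147.25, 147.25, 180, 180, 180, 180].

### API

Orientations are given as a 3x3 rotation matrix whose columns are the frame's x, y, z axes.
In Python, from bench import sense, snapshot, job_done gives the robot as it stands. The module is installed in compiled form; this text tells all that it offers.
- The arm moves only by the tool send_rows, never from a script. Its argument "deltas" is a list of rows, each an object of numbers: "gripper": the opening, from 0 (shut) to 1 (fully open); "x", "y", "z": the shift along the tool's x, y, z in cm; "rx", "ry", "rz": the turn, a rotation vector about the tool's x, y, z in degrees. A call has 1 to 20 rows; each row is the pose to reach, as a shift and turn from the pose commanded when the call began, along the tool's axes at that moment; what a row does not reach only later rows make up. A row lasts 1/8 s, in which the tool goes at most 62.5 mm and 10.7 degrees, less where a joint would pass 70% of its speed; a pose out of reach is approached as far as the arm can. A call with a gripper value outside its range is refused whole. The fingers move at their own pace and stop on an object; "force" is the grip in N (left out, the last holds). Time passes only in rows, so rows that repeat a pose let the fingers close. It gives the time, the measured TCP pose, the force, the opening and the grip force at its end, in the units of the state.
- sense(): the state, without advancing time (a new reading comes with each control period).
- snapshot(name): name is "scene" or "top"; returns a dict with "img" (400x640x3 uint8, red, green, blue), "z_map" (400x640 float32, m along the optical axis (not along the pixel's ray), 0 where there is no reading), "fx", "fy", "cx", "cy" (pixels), "R" (3x3) and "t" (3): a world point X has camera coordinates R X + t. Camera axes: x right, y down, z forward; pixel columns grow to the right and rows downward; lengths in m; the calibration is good to about 2 mm. A picture is of the moment at which its call begins.
- job_done(): hands the job in; it is judged then, once.
The state is a dict: "t": time; "joint_pos": joint angles; "joint_velocities": joint speeds; "joint_efforts": joint torques, N m; "ee_pos": TCP position; "orientation": TCP orientation; "ft_force": force on the tool from outside, world axes, zero at the start; "moment": the same for the moment, N m; "width": finger opening in m; "finger_force": force on a finger pad.
Only numpy, scipy, OpenCV 4.12 (cv2) and the standard library are available. Lean on these libraries where they do the work, as an engineer would, in place of code of your own. Each camera call takes 0.05 s, during which the arm holds its last target. There are 200 camera calls.

### The job

Push the large flat clock carton along the shop counter, through the gap between the two screwed-down demo speakers, until it lies wholly on the grey hand-over pad behind them and square with it. Slide it flat on the counter all the way with the fingers, never lifting or tipping it, and leave everything else on the counter where it stands.

Things in the scene. Friction and masses are not known exactly. Their poses are not given: they have to be found in the camera images.
- carton: The clock carton: plain cardboard box with a white clock dial on its lid, 110 mm long (its x), 90 mm wide (its y), 42 mm high, about 0.3 kg, sliding freely on the counter. Origin: centre of its underside. It starts on the robot's right, before the gap, up to about 0.35 rad askew and 30 mm beside the lane through the gap; its +x end points towards the gap. Both its sides are too wide to be grasped.
- speakers: Two black speakers fixed to the counter, each 70 mm along the lane (x), 80 mm wide (y) and 62 mm high. Origin: on the counter, in the middle of the gap between them. Its x axis is the direction of the lane, roughly to the robot's left (world +y), pointing to the pad; its y axis runs across the gap, towards the robot. The gap is 100 mm wide (from y = -50 to +50 mm), open at the top, with rounded edges.
- pad: The hand-over pad: a grey rectangle with a dark border let flush into the counter (no step), 160 mm along the lane (its x) by 140 mm (its y), border included. Origin: its centre, at counter height. Its axes are parallel to those of the speakers; it lies 150 to 180 mm past the middle of the gap.
- small_carton: Small plain cardboard box, 70 x 50 x 38 mm, beyond the far speaker; a bystander (origin: centre of its underside).
- tape_roll: Roll of clear tape lying flat, 80 mm across, 24 mm high, past the far end of the pad; a bystander.
- pen_pot: Dark round pen pot, 68 mm across, 85 mm high with pens up to 130 mm, on the far side of where the carton starts; a bystander.
- remote: Black TV remote lying flat, 150 x 42 x 20 mm, beside the pad on the side away from the robot; a bystander.
- calculator: Grey desk calculator, 120 x 80 x 20 mm, at the right, some way behind where the carton starts; a bystander.
- alarm_clock: Small round white alarm clock standing on its foot, about 76 mm wide, 36 mm deep and 90 mm high, past the far end of the pad; a bystander.
Mind the look-alikes: they are no part of the job. Leave any purple look-alike of the carton alone.

How it is judged (in metres and radians):
On the way:
1. the carton slides through the gap between the two speakers (x of carton in the frame of speakers between -0.03 and 0.03 m and y of carton in the frame of speakers between -0.012 and 0.012 m and height (world z) of carton below 0.006 m), for 0.1 s.
At the end, for the whole second after the job is handed in: The carton rests flat on the counter with its centre within 27 mm of the pad's centre along each of the pad's axes, and its long side within 0.2 rad of the pad's long side (x of carton in the frame of pad between -0.027 and 0.027 m and y of carton in the frame of pad between -0.027 and 0.027 m and angle between the x axis of carton and the x axis of pad, either way round below 0.2 rad and height (world z) of carton below 0.006 m and angle between carton's own z axis and vertical below 0.06 rad and linear speed of carton below 0.02 m/s); the robot touches nothing.
It fails at once if the carton is lifted off the counter or tipped (height (world z) of carton above 0.012 m or angle between carton's own z axis and vertical above 0.17 rad).
It fails at once if another thing on the counter is shifted by more than 15 mm (distance of any of small_carton, tape_roll, pen_pot, remote, calculator, alarm_clock from where it was at the start of the episode above 0.015 m).
It also fails if it takes over 72 s, if anything falls off the work surface, if the arm or the gripper's body presses on something with over 40 N, if the wrist force passes 120 N, or if a joint passes its speed limit or range.

## Working session

There is one attempt and no reset: what is moved stays moved. The work goes in short steps, Python scripts to look and compute and a tool call to move; the robot and the scene stay as the last step left them, time stands still between calls to the robot, and variables do not carry over. Pictures are saved under pics/ and viewed, at most 10 in all, crops included, and the job is handed in when it is done.

Besides the shell and the picture viewer there is one more tool, called after "Request:" by a JSON object that holds its "fn" and its "kwargs", one argument or row to a line. send_rows: Moves the arm, as the interface text tells. Its arguments: {"type":"object","properties":{"deltas":{"type":"array","items":{"type":"object","properties":{"gripper":{"type":"number"},"x":{"type":"number"},"y":{"type":"number"},"z":{"type":"number"},"rx":{"type":"number"},"ry":{"type":"number"},"rz":{"type":"number"}}}},"force":{"type":"number"}},"required":["deltas"]}

```bash
mkdir -p pics
python3 - <<'E'
from bench import sense,snapshot
import cv2,numpy as np
s=sense();print(s['t'],s['ee_pos'],s['orientation'],s['width'])
for n in('top','scene'):
    d=snapshot(n);cv2.imwrite(f'pics/{n}0.png',d['img'][:,:,::-1]);print(n,d['fx'],d['cx'],d['cy'],d['R'],d['t'])
    np.savez(f'{n}0.npz',**d)
E
```

```text
0.0 [0.25432712 0.62448152 0.22995354] [[-9.26130930e-01  3.77201164e-01 -8.84792559e-04]
 [ 3.77202197e-01  9.26128708e-01 -2.02941600e-03]
 [ 5.39337137e-05 -2.21325062e-03 -9.99997549e-01]] 0.08545021395803924
top 459.17118863292296 324.3263142458154 200.73180947195985 [[ 0.05290117 -0.9985876  -0.00492717]
 [-0.97603416 -0.05066213 -0.21163805]
 [ 0.21108951  0.01600498 -0.97733569]] [-0.06060879  0.54534927  0.99645791]
scene 519.8348524285005 313.94303642738606 191.0044907011071 [[ 0.52165839  0.85315284 -0.00166148]
 [ 0.64651807 -0.39658122 -0.65171905]
 [-0.55667487  0.33890053 -0.75845865]] [-0.25491991 -0.35714696  1.56316115]
```

View pics/top0.png

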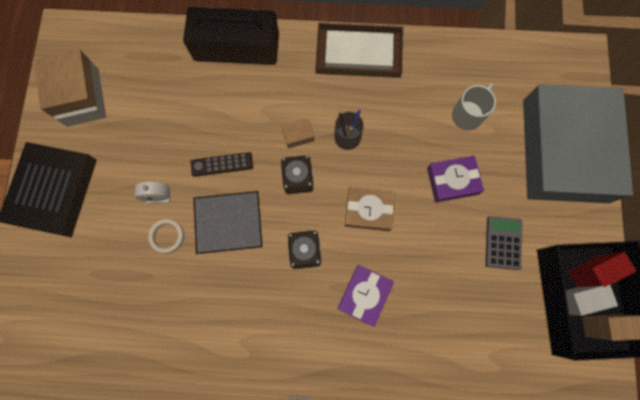

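View pics/scene0.png

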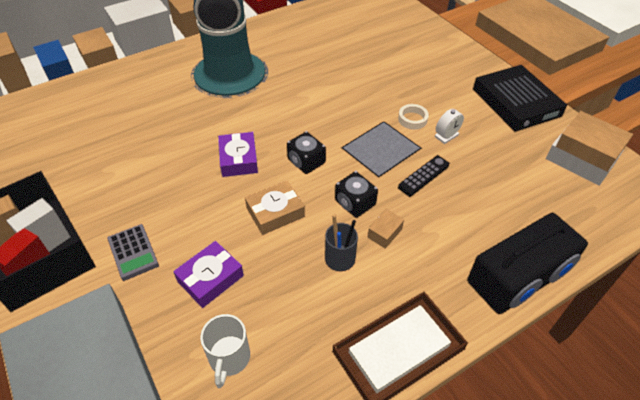

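Candidates for the carton in the top view are brown (371,209), purple (456,178), purple (366,295), and the small plain carton (297,132). The description (plain cardboard, white dial, just before the gap) picks (371,209). The speakers are at (297,174) and (304,249), the pad at (228,222).

```bash
cat > h.py <<'E'
import numpy as np,cv2
def world(d):
    v,u=np.mgrid[0:400,0:640]; z=d['z_map']
    c=np.stack([(u-d['cx'])/d['fx']*z,(v-d['cy'])/d['fy']*z,z],-1)
    return (c-d['t'])@d['R']
def ray(d,uv,h):
    uv=np.asarray(uv,float); c=np.c_[(uv[:,0]-d['cx'])/d['fx'],(uv[:,1]-d['cy'])/d['fy'],np.ones(len(uv))]
    r=c@d['R']; o=-d['R'].T@d['t']; return (o+r*((h-o[2])/r[:,2])[:,None])[:,:2]
def rect(p):
    (c,s,a)=cv2.minAreaRect(np.float32(p*1000)); 
    b=cv2.boxPoints((c,s,a)); e=[b[1]-b[0],b[2]-b[1]]; e.sort(key=np.linalg.norm)
    l=e[1]; l=l if l[1]>0 else -l
    return np.array(c)/1000,sorted(s),np.degrees(np.arctan2(l[1],l[0]))  # long side angle in world
def comps(m,d,h,roi,amin=60):
    mm=np.zeros_like(m,np.uint8); u0,u1,v0,v1=roi; mm[v0:v1,u0:u1]=m[v0:v1,u0:u1]
    cs,_=cv2.findContours(mm,cv2.RETR_EXTERNAL,cv2.CHAIN_APPROX_NONE)
    return [(c.reshape(-1,2).mean(0),)+rect(ray(d,c.reshape(-1,2),h)) for c in cs if cv2.contourArea(c)>amin]
def carton(d,roi=None):
    W=world(d); z=W[...,2]; hsv=cv2.cvtColor(d['img'],cv2.COLOR_RGB2HSV)
    m=(z>.033)&(z<.052)&~((hsv[...,0]>115)&(hsv[...,0]<165)&(hsv[...,1]>80))
    m=cv2.morphologyEx(m.astype(np.uint8),cv2.MORPH_CLOSE,np.ones((3,3)))
    return m
E
python3 - <<'E'
from h import *
np.set_printoptions(precision=4,suppress=True)
d=dict(np.load('top0.npz')); W=world(d); z=W[...,2]
print('table z',np.median(z[300:380,200:330]))
print('carton');[print(*c) for c in comps(carton(d),d,.042,(330,410,170,245))]
print('spk');[print(*c) for c in comps((z>.054)&(z<.07),d,.062,(275,330,145,275))]
hsv=cv2.cvtColor(d['img'],cv2.COLOR_RGB2HSV)
print('pad');[print(*c) for c in comps((hsv[...,1]<70)&(z<.01),d,0,(188,270,183,262),500)]
print('purple');[print(*c) for c in comps((z>.033)&(z<.052),d,.042,(330,500,150,330))]
print('pot', W[100:150,330:370][z[100:150,330:370]>.03].min(0),W[100:150,330:370][z[100:150,330:370]>.03].max(0))
cv2.imwrite('pics/c1.png',cv2.resize(d['img'][140:280,180:420,::-1],None,fx=3.3,fy=3.3,interpolation=cv2.INTER_CUBIC))
E
```

```text
table z -0.000279060906100814
carton
[370.1091 207.6   ] [ 0.5412 -0.1384] [90.68245697021484, 109.90760040283203] 87.07222
spk
[303.7851 248.2562] [0.4361 0.0078] [72.09603881835938, 79.00898742675781] 9.3111725
[296.6783 171.887 ] [0.6126 0.0359] [72.27426147460938, 78.91895294189453] 8.846219
pad
[226.7739 222.2391] [0.497  0.2001] [134.5695343017578, 154.49139404296875] 98.85005
purple
[365.775 295.   ] [ 0.342  -0.1353] [89.93647766113281, 109.7234878540039] 157.59853
[370.1091 207.5939] [ 0.5412 -0.1384] [90.68245697021484, 109.90760040283203] 87.07222
[456.1812 177.0188] [ 0.6248 -0.3393] [91.6383285522461, 111.68817138671875] 102.90471
pot [ 0.3251 -0.113   0.0306] [ 0.7598 -0.0471  1.089 ]
```

View pics/c1.png

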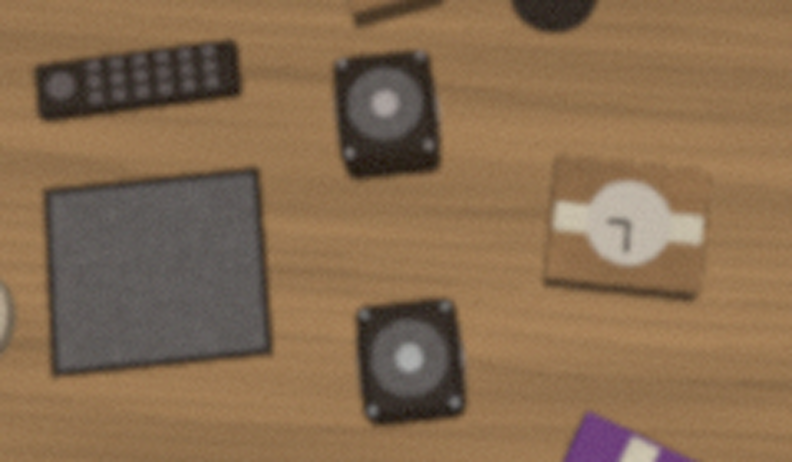

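The crop confirms the brown carton at crop (627,222), i.e. full image (370,208). It is 161 mm before the gap, 8.5 mm to the near side and 12° askew. I'll move above the spot behind it.

Request:
{"fn": "send_rows", "kwargs": {
  "deltas": [
    {"x":-58.2,"y":-68.0,"rz":70.8,"gripper":0.6},
    {"x":-58.2,"y":-68.0,"rz":70.8,"gripper":0.6},
    {"x":-58.2,"y":-68.0,"rz":70.8,"gripper":0.6},
    {"x":-58.2,"y":-68.0,"rz":70.8,"gripper":0.6},
    {"x":-58.2,"y":-68.0,"rz":70.8,"gripper":0.6},
    {"x":-58.2,"y":-68.0,"rz":70.8,"gripper":0.6},
    {"x":-58.2,"y":-68.0,"rz":70.8,"gripper":0.6},
    {"x":-58.2,"y":-68.0,"rz":70.8,"gripper":0.6},
    {"x":-58.2,"y":-68.0,"rz":70.8,"gripper":0.6},
    {"x":-58.2,"y":-68.0,"rz":70.8,"gripper":0.6},
    {"x":-58.2,"y":-68.0,"rz":70.8,"gripper":0.6},
    {"x":-58.2,"y":-68.0,"rz":70.8,"gripper":0.6},
    {"x":-58.2,"y":-68.0,"rz":70.8,"gripper":0.6},
    {"x":-58.2,"y":-68.0,"rz":70.8,"gripper":0.6},
    {"x":-58.2,"y":-68.0,"rz":70.8,"gripper":0.6},
    {"x":-58.2,"y":-68.0,"rz":70.8,"gripper":0.6},
    {"x":-58.2,"y":-68.0,"rz":70.8,"gripper":0.6},
    {"x":-58.2,"y":-68.0,"rz":70.8,"gripper":0.6}
  ]
}}

```text
invalid input at $.deltas[0]: expected keys gripper, x, y, z, rx, ry, rz
```

Request:
{"fn": "send_rows", "kwargs": {
  "deltas": [
    {"x":-58.2,"y":-68.0,"z":0,"rx":0,"ry":0,"rz":70.8,"gripper":0.6},
    {"x":-58.2,"y":-68.0,"z":0,"rx":0,"ry":0,"rz":70.8,"gripper":0.6},
    {"x":-58.2,"y":-68.0,"z":0,"rx":0,"ry":0,"rz":70.8,"gripper":0.6},
    {"x":-58.2,"y":-68.0,"z":0,"rx":0,"ry":0,"rz":70.8,"gripper":0.6},
    {"x":-58.2,"y":-68.0,"z":0,"rx":0,"ry":0,"rz":70.8,"gripper":0.6},
    {"x":-58.2,"y":-68.0,"z":0,"rx":0,"ry":0,"rz":70.8,"gripper":0.6},
    {"x":-58.2,"y":-68.0,"z":0,"rx":0,"ry":0,"rz":70.8,"gripper":0.6},
    {"x":-58.2,"y":-68.0,"z":0,"rx":0,"ry":0,"rz":70.8,"gripper":0.6},
    {"x":-58.2,"y":-68.0,"z":0,"rx":0,"ry":0,"rz":70.8,"gripper":0.6},
    {"x":-58.2,"y":-68.0,"z":0,"rx":0,"ry":0,"rz":70.8,"gripper":0.6},
    {"x":-58.2,"y":-68.0,"z":0,"rx":0,"ry":0,"rz":70.8,"gripper":0.6},
    {"x":-58.2,"y":-68.0,"z":0,"rx":0,"ry":0,"rz":70.8,"gripper":0.6},
    {"x":-58.2,"y":-68.0,"z":0,"rx":0,"ry":0,"rz":70.8,"gripper":0.6},
    {"x":-58.2,"y":-68.0,"z":0,"rx":0,"ry":0,"rz":70.8,"gripper":0.6},
    {"x":-58.2,"y":-68.0,"z":0,"rx":0,"ry":0,"rz":70.8,"gripper":0.6},
    {"x":-58.2,"y":-68.0,"z":0,"rx":0,"ry":0,"rz":70.8,"gripper":0.6},
    {"x":-58.2,"y":-68.0,"z":0,"rx":0,"ry":0,"rz":70.8,"gripper":0.6},
    {"x":-58.2,"y":-68.0,"z":0,"rx":0,"ry":0,"rz":70.8,"gripper":0.6},
    {"x":-58.2,"y":-68.0,"z":0,"rx":0,"ry":0,"rz":70.8,"gripper":0.6}
  ]
}}

```text
t: 2.48
ee_pos: [0.537, -0.223, 0.2316]
orientation: [[0.05, 0.999, 0.0], [0.999, -0.05, -0.0], [-0.0, 0.0, -1.0]]
ft_force: [-0.5, 0.3, -0.1]
width: 0.0513
finger_force: 0.0
```

Request:
{"fn": "send_rows", "kwargs": {
  "deltas": [
    {"x":0,"y":0,"z":6,"rx":0,"ry":0,"rz":0,"gripper":0.6},
    {"x":0,"y":0,"z":12,"rx":0,"ry":0,"rz":0,"gripper":0.6},
    {"x":0,"y":0,"z":17,"rx":0,"ry":0,"rz":0,"gripper":0.6},
    {"x":0,"y":0,"z":19.5,"rx":0,"ry":0,"rz":0,"gripper":0.6},
    {"x":0,"y":0,"z":21,"rx":0,"ry":0,"rz":0,"gripper":0.6},
    {"x":0,"y":0,"z":21.4,"rx":0,"ry":0,"rz":0,"gripper":0.6},
    {"x":0,"y":0,"z":21.4,"rx":0,"ry":0,"rz":0,"gripper":0.6},
    {"x":0.5,"y":0,"z":21.4,"rx":0,"ry":0,"rz":0,"gripper":0.6},
    {"x":1.0,"y":0,"z":21.4,"rx":0,"ry":0,"rz":0,"gripper":0.6},
    {"x":1.3,"y":0,"z":21.4,"rx":0,"ry":0,"rz":0,"gripper":0.6},
    {"x":1.6,"y":0,"z":21.4,"rx":0,"ry":0,"rz":0,"gripper":0.6},
    {"x":1.9,"y":0,"z":21.4,"rx":0,"ry":0,"rz":0,"gripper":0.6},
    {"x":2.2,"y":0,"z":21.4,"rx":0,"ry":0,"rz":0,"gripper":0.6},
    {"x":2.5,"y":0,"z":21.4,"rx":0,"ry":0,"rz":0,"gripper":0.6},
    {"x":2.5,"y":0,"z":21.4,"rx":0,"ry":0,"rz":0,"gripper":0.6}
  ]
}}

```text
t: 4.35
ee_pos: [0.5385, -0.199, 0.0173]
orientation: [[0.052, 0.999, 0.0], [0.999, -0.052, 0.0], [0.0, 0.0, -1.0]]
ft_force: [0.2, -0.6, 0.4]
width: 0.0512
finger_force: 0.2
```

```bash
cat > m.py <<'E'
from h import *
from bench import sense,snapshot
import sys
np.set_printoptions(precision=4,suppress=True)
O=np.array([.5244,.0219]);A=np.radians(99.0);ex=np.array([np.cos(A),np.sin(A)]);ey=np.array([-ex[1],ex[0]])
s=sense();p=s['ee_pos'][:2]-O;R=s['orientation']
print('t',s['t'],'tcp lane',p@ex,p@ey,'z',s['ee_pos'][2],'ang',np.degrees(np.arctan2(R[1][0],R[0][0]))-99,'F',s['ft_force'])
d=snapshot('top')
if len(sys.argv)>1: cv2.imwrite(f'pics/{sys.argv[1]}.png',d['img'][:,:,::-1])
for c in comps(carton(d),d,.042,(190,415,165,260),300): 
    q=c[1]-O;print('px',c[0],'carton',q@ex,q@ey,c[2],c[3]-99)
# from dial/strip: light pixels on the lid
W=world(d);z=W[...,2];hsv=cv2.cvtColor(d['img'],cv2.COLOR_RGB2HSV)
m=(z>.03)&(z<.052)&(hsv[...,1]<75)&(hsv[...,2]>120)
for c in comps(m,d,.042,(190,415,165,260),100):
    q=c[1]-O;print('  dial',q@ex,q@ey,c[2],c[3]-99)
E
python3 m.py t1
```

```text
t 4.35 tcp lane -0.22039034024157766 0.02064174729900185 z 0.0173052000705633 ang -11.962084960337876 F [ 0.2262 -0.5942  0.3873]
px [356.5082 203.959 ] carton -0.13595274350562578 0.0035637431444172822 [71.39935302734375, 91.64041900634766] 77.42171
  dial -0.13252219930812267 -0.00484740241990244 [55.62385177612305, 60.126399993896484] 61.62198
```

View pics/t1.png

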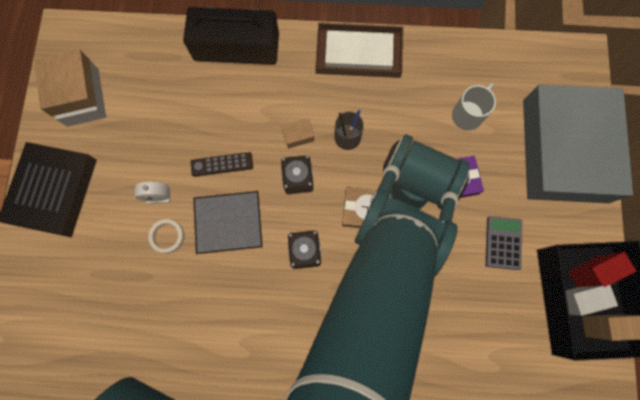

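The arm hides the carton's rear in the top view, with only the front edge showing at (345,188)–(343,226). I'll add the scene camera's points.

```bash
cat >> m.py <<'E'
e=snapshot('scene')
if len(sys.argv)>1: cv2.imwrite(f'pics/{sys.argv[1]}s.png',e['img'][:,:,::-1])
P=[]
for g in (d,e):
    W=world(g);hs=cv2.cvtColor(g['img'],cv2.COLOR_RGB2HSV)
    q=W[...,:2]-O;x=q@ex;y=q@ey;z=W[...,2]
    h=hs[...,0];col=((h>5)&(h<28)&(hs[...,2]>70))|((hs[...,1]<60)&(hs[...,2]>130))
    m=(z>.037)&(z<.048)&(abs(y)<.08)&(x>-.24)&(x<.28)&col
    m=cv2.morphologyEx(m.astype(np.uint8),cv2.MORPH_OPEN,np.ones((3,3)))>0
    uv=np.argwhere(m)[:,::-1]; r=(ray(g,uv,.042)-O) if len(uv) else np.zeros((0,2)); p=np.c_[r@ex,r@ey]; P.append(p); print(len(p),end=' ')
    if len(p)>30: print(rect(p))
print('both',rect(np.vstack(P)))
E
python3 m.py t2
```

```text
t 4.4 tcp lane -0.2203884548434824 0.020680603214968216 z 0.01730596367420242 ang -11.968534556065407 F [0.0753 0.5441 1.0739]
px [356.5328 203.9262] carton -0.13612721001671024 0.003179814783910801 [71.43711853027344, 90.84906005859375] 77.56247
  dial -0.13291292276082972 -0.004636342439823265 [54.73566818237305, 60.126399993896484] 61.62198
896 (array([-0.1347,  0.0024]), [69.14252471923828, 90.2195053100586], np.float32(76.76465))
1200 (array([-0.1595,  0.0019]), [91.62745666503906, 109.314697265625], np.float32(168.16187))
both (array([-0.1573,  0.004 ]), [96.06612396240234, 113.24779510498047], np.float32(168.4907))
```

View pics/t2s.png

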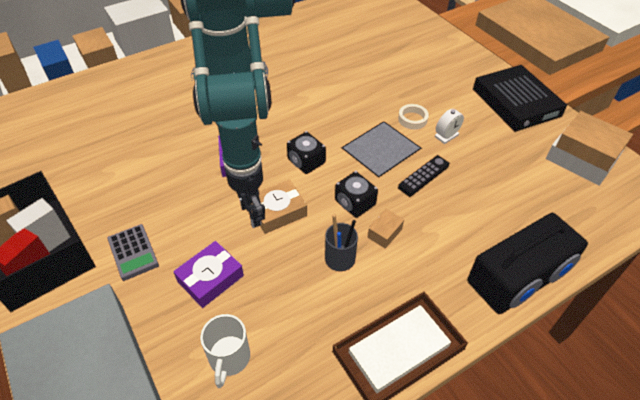

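The scene view shows the carton almost whole at (280,205), with the fingers at its rear (257,208). I'll check the scene camera's bias against the top camera using the first pictures.

Run:
```python
from h import *
np.set_printoptions(precision=4,suppress=True)
O=np.array([.5244,.0219]);A=np.radians(99.0);ex=np.array([np.cos(A),np.sin(A)]);ey=np.array([-ex[1],ex[0]])
for n in('top','scene'):
    g=dict(np.load(n+'0.npz'));W=world(g);hs=cv2.cvtColor(g['img'],cv2.COLOR_RGB2HSV)
    q=W[...,:2]-O;x=q@ex;y=q@ey;z=W[...,2]
    h=hs[...,0];col=((h>5)&(h<28)&(hs[...,2]>70))|((hs[...,1]<60)&(hs[...,2]>130))
    def f(m,hh):
        m=cv2.morphologyEx(m.astype(np.uint8),cv2.MORPH_OPEN,np.ones((3,3)))>0
        r=ray(g,np.argwhere(m)[:,::-1],hh)-O;print(n,hh,*rect(np.c_[r@ex,r@ey]))
    f((z>.037)&(z<.048)&(abs(y)<.08)&(x>-.24)&(x<-.06)&col,.042)
    for s in(-1,1): f((z>.056)&(z<.068)&(abs(y-s*.09)<.055)&(abs(x)<.05),.062)
    f((hs[...,1]<70)&(z<.01)&(abs(x-.18)<.095)&(abs(y)<.085),0)
```

```text
top 0.042 [-0.1612  0.0082] [90.19953155517578, 109.7039566040039] 167.86057
top 0.062 [-0.0004 -0.0897] [67.84626007080078, 77.90277099609375] 89.08083
top 0.062 [-0.0004  0.089 ] [67.87550354003906, 77.25775909423828] 89.72344
top 0 [ 0.18   -0.0009] [134.33714294433594, 153.8792266845703] 0.03442987
scene 0.042 [-0.1661  0.0039] [91.81036376953125, 110.43522644042969] 168.24245
scene 0.062 [-0.0052 -0.0958] [67.00092315673828, 77.55085754394531] 89.291885
scene 0.062 [-0.0061  0.0832] [67.38063049316406, 77.47164916992188] 90.254234
scene 0 [ 0.1783 -0.0021] [135.32598876953125, 155.14366149902344] 0.10015993
```

Request:
{"fn": "send_rows", "kwargs": {
  "deltas": [
    {"x":0.5,"y":0.09,"z":0,"rx":0,"ry":0,"rz":-0.86,"gripper":0.6},
    {"x":1.0,"y":0.18,"z":0,"rx":0,"ry":0,"rz":-1.71,"gripper":0.6},
    {"x":1.5,"y":0.26,"z":0,"rx":0,"ry":0,"rz":-2.57,"gripper":0.6},
    {"x":2.0,"y":0.34,"z":0,"rx":0,"ry":0,"rz":-3.43,"gripper":0.6},
    {"x":2.5,"y":0.4,"z":0,"rx":0,"ry":0,"rz":-4.3,"gripper":0.6},
    {"x":3.0,"y":0.47,"z":0,"rx":0,"ry":0,"rz":-5.14,"gripper":0.6},
    {"x":3.5,"y":0.52,"z":0,"rx":0,"ry":0,"rz":-6.0,"gripper":0.6},
    {"x":4.0,"y":0.56,"z":0,"rx":0,"ry":0,"rz":-6.86,"gripper":0.6},
    {"x":4.5,"y":0.6,"z":0,"rx":0,"ry":0,"rz":-7.7,"gripper":0.6},
    {"x":5.0,"y":0.63,"z":0,"rx":0,"ry":0,"rz":-8.57,"gripper":0.6},
    {"x":5.5,"y":0.65,"z":0,"rx":0,"ry":0,"rz":-9.4,"gripper":0.6},
    {"x":5.8,"y":0.66,"z":0,"rx":0,"ry":0,"rz":-10.3,"gripper":0.6},
    {"x":5.8,"y":0.66,"z":0,"rx":0,"ry":0,"rz":-10.3,"gripper":0.6}
  ]
}}

```text
t: 6.12
ee_pos: [0.548, -0.1412, 0.0174]
orientation: [[-0.128, 0.992, -0.0], [0.992, 0.128, 0.0], [0.0, -0.0, -1.0]]
ft_force: [-0.4, 0.5, 0.6]
width: 0.0511
finger_force: 0.0
```

```bash
python3 m.py
```

```text
t 6.125 tcp lane -0.16479158316288142 0.002198666028910949 z 0.01736460353904788 ang -1.6334247988776127 F [-0.4023  0.5119  0.6048]
px [325.6566 204.7677] carton -0.06712103277369626 -0.0011162636798944276 [47.873783111572266, 89.83159637451172] -91.51562
457 (array([-0.0901, -0.0001]), [89.90985870361328, 94.74533081054688], np.float32(177.76166))
935 (array([-0.1017, -0.0048]), [92.24210357666016, 107.80633544921875], np.float32(177.8694))
both (array([-0.0996, -0.0032]), [95.77735900878906, 112.75321197509766], np.float32(178.48438))
```

Request:
{"fn": "send_rows", "kwargs": {
  "deltas": [
    {"x":0.5,"y":0.03,"z":0,"rx":0,"ry":0,"rz":-0.3,"gripper":0.6},
    {"x":1.0,"y":0.05,"z":0,"rx":0,"ry":0,"rz":-0.6,"gripper":0.6},
    {"x":1.5,"y":0.07,"z":0,"rx":0,"ry":0,"rz":-0.9,"gripper":0.6},
    {"x":2.0,"y":0.08,"z":0,"rx":0,"ry":0,"rz":-1.2,"gripper":0.6},
    {"x":2.5,"y":0.09,"z":0,"rx":0,"ry":0,"rz":-1.4,"gripper":0.6},
    {"x":3.0,"y":0.09,"z":0,"rx":0,"ry":0,"rz":-1.6,"gripper":0.6},
    {"x":3.5,"y":0.09,"z":0,"rx":0,"ry":0,"rz":-1.7,"gripper":0.6},
    {"x":4.0,"y":0.09,"z":0,"rx":0,"ry":0,"rz":-1.7,"gripper":0.6},
    {"x":4.5,"y":0.08,"z":0,"rx":0,"ry":0,"rz":-1.7,"gripper":0.6},
    {"x":5.0,"y":0.07,"z":0,"rx":0,"ry":0,"rz":-1.7,"gripper":0.6},
    {"x":5.5,"y":0.06,"z":0,"rx":0,"ry":0,"rz":-1.7,"gripper":0.6},
    {"x":6.0,"y":0.05,"z":0,"rx":0,"ry":0,"rz":-1.7,"gripper":0.6},
    {"x":6.0,"y":0.05,"z":0,"rx":0,"ry":0,"rz":-1.7,"gripper":0.6}
  ]
}}

```text
t: 7.85
ee_pos: [0.5405, -0.0813, 0.0171]
orientation: [[-0.157, 0.988, -0.001], [0.988, 0.157, 0.001], [0.001, -0.0, -1.0]]
ft_force: [0.1, -0.7, -0.0]
width: 0.0513
finger_force: 0.0
```

```bash
python3 m.py t3
```

```text
t 7.85 tcp lane -0.10446405941680252 0.0002732021406185826 z 0.017127669934049596 ang 0.0451735033424967 F [ 0.1343 -0.6654 -0.0379]
215 (array([-0.027, -0.028]), [34.97087860107422, 87.8993911743164], np.float32(0.039210375))
764 (array([-0.0423, -0.0065]), [93.80168914794922, 109.57532501220703], np.float32(179.81897))
both (array([-0.0401, -0.0065]), [93.76016998291016, 114.11176300048828], np.float32(179.9459))
```

View pics/t3s.png

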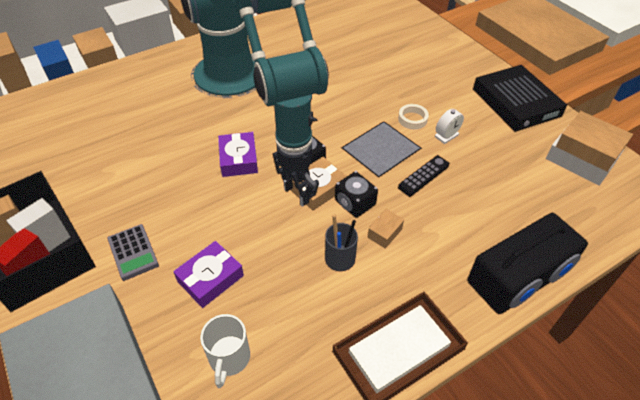

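The carton is square at (318,185), entering the gap without touching. I'll push straight through.

Request:
{"fn": "send_rows", "kwargs": {
  "deltas": [
    {"x":0.5,"y":0,"z":0,"rx":0,"ry":0,"rz":0,"gripper":0.6},
    {"x":1.0,"y":0,"z":0,"rx":0,"ry":0,"rz":0,"gripper":0.6},
    {"x":1.5,"y":0,"z":0,"rx":0,"ry":0,"rz":0,"gripper":0.6},
    {"x":2.0,"y":0,"z":0,"rx":0,"ry":0,"rz":0,"gripper":0.6},
    {"x":2.5,"y":0,"z":0,"rx":0,"ry":0,"rz":0,"gripper":0.6},
    {"x":3.0,"y":0,"z":0,"rx":0,"ry":0,"rz":0,"gripper":0.6},
    {"x":3.5,"y":0,"z":0,"rx":0,"ry":0,"rz":0,"gripper":0.6},
    {"x":4.0,"y":0,"z":0,"rx":0,"ry":0,"rz":0,"gripper":0.6},
    {"x":4.5,"y":0,"z":0,"rx":0,"ry":0,"rz":0,"gripper":0.6},
    {"x":5.0,"y":0,"z":0,"rx":0,"ry":0,"rz":0,"gripper":0.6},
    {"x":5.5,"y":0,"z":0,"rx":0,"ry":0,"rz":0,"gripper":0.6},
    {"x":6.0,"y":0,"z":0,"rx":0,"ry":0,"rz":0,"gripper":0.6},
    {"x":6.5,"y":0,"z":0,"rx":0,"ry":0,"rz":0,"gripper":0.6},
    {"x":7.0,"y":0,"z":0,"rx":0,"ry":0,"rz":0,"gripper":0.6},
    {"x":7.5,"y":0,"z":0,"rx":0,"ry":0,"rz":0,"gripper":0.6},
    {"x":8.0,"y":0,"z":0,"rx":0,"ry":0,"rz":0,"gripper":0.6},
    {"x":8.5,"y":0,"z":0,"rx":0,"ry":0,"rz":0,"gripper":0.6},
    {"x":9.0,"y":0,"z":0,"rx":0,"ry":0,"rz":0,"gripper":0.6},
    {"x":9.5,"y":0,"z":0,"rx":0,"ry":0,"rz":0,"gripper":0.6},
    {"x":10.0,"y":0,"z":0,"rx":0,"ry":0,"rz":0,"gripper":0.6}
  ]
}}

```text
t: 10.45
ee_pos: [0.5251, 0.017, 0.0173]
orientation: [[-0.157, 0.988, 0.0], [0.988, 0.157, -0.0], [-0.0, 0.0, -1.0]]
ft_force: [-0.1, -1.1, -0.8]
width: 0.0514
finger_force: 0.6
```

```bash
python3 m.py t4
```

```text
t 10.45 tcp lane -0.00492264530625689 9.671393555799587e-05 z 0.017298527727092113 ang 0.038027483196998446 F [-0.0581 -1.0845 -0.7936]
px [271.1139 206.7089] carton 0.06380702388057263 -0.020841568877644975 [41.440059661865234, 69.93130493164062] -8.662453
  dial 0.0644539693883233 -0.016595143791618968 [32.84923553466797, 69.93130493164062] -8.662453
378 (array([ 0.0661, -0.0198]), [40.4199104309082, 63.123802185058594], np.float32(173.96892))
599 (array([ 0.06  , -0.0074]), [91.22518920898438, 108.99312591552734], np.float32(3.5149145))
both (array([ 0.06  , -0.0074]), [91.22518920898438, 108.99312591552734], np.float32(3.5149145))
```

Request:
{"fn": "send_rows", "kwargs": {
  "deltas": [
    {"x":0.6,"y":0,"z":0,"rx":0,"ry":0,"rz":0,"gripper":0.6},
    {"x":1.2,"y":0,"z":0,"rx":0,"ry":0,"rz":0,"gripper":0.6},
    {"x":1.8,"y":0,"z":0,"rx":0,"ry":0,"rz":0,"gripper":0.6},
    {"x":2.4,"y":0,"z":0,"rx":0,"ry":0,"rz":0,"gripper":0.6},
    {"x":3.0,"y":0,"z":0,"rx":0,"ry":0,"rz":0,"gripper":0.6},
    {"x":3.6,"y":0,"z":0,"rx":0,"ry":0,"rz":0,"gripper":0.6},
    {"x":4.2,"y":0,"z":0,"rx":0,"ry":0,"rz":0,"gripper":0.6},
    {"x":4.8,"y":0,"z":0,"rx":0,"ry":0,"rz":0,"gripper":0.6},
    {"x":5.4,"y":0,"z":0,"rx":0,"ry":0,"rz":0,"gripper":0.6},
    {"x":6.0,"y":0,"z":0,"rx":0,"ry":0,"rz":0,"gripper":0.6},
    {"x":6.6,"y":0,"z":0,"rx":0,"ry":0,"rz":0,"gripper":0.6},
    {"x":7.2,"y":0,"z":0,"rx":0,"ry":0,"rz":0,"gripper":0.6},
    {"x":7.8,"y":0,"z":0,"rx":0,"ry":0,"rz":0,"gripper":0.6},
    {"x":8.3,"y":0,"z":0,"rx":0,"ry":0,"rz":0,"gripper":0.6},
    {"x":8.8,"y":0,"z":0,"rx":0,"ry":0,"rz":0,"gripper":0.6},
    {"x":9.2,"y":0,"z":0,"rx":0,"ry":0,"rz":0,"gripper":0.6},
    {"x":9.6,"y":0,"z":0,"rx":0,"ry":0,"rz":0,"gripper":0.6},
    {"x":9.9,"y":0,"z":0,"rx":0,"ry":0,"rz":0,"gripper":0.6},
    {"x":10.1,"y":0,"z":0,"rx":0,"ry":0,"rz":0,"gripper":0.6},
    {"x":10.1,"y":0,"z":0,"rx":0,"ry":0,"rz":0,"gripper":0.6}
  ]
}}

```text
t: 13.05
ee_pos: [0.5093, 0.1167, 0.0172]
orientation: [[-0.157, 0.988, 0.0], [0.988, 0.157, 0.0], [0.0, 0.0, -1.0]]
ft_force: [1.1, -3.6, 2.3]
width: 0.0512
finger_force: 1.4
```

```bash
python3 m.py t5
```

```text
t 13.05 tcp lane 0.09602131836423702 0.00012706468599591952 z 0.017230342462663428 ang 0.03335454195365628 F [ 1.1394 -3.6068  2.2676]
px [220.8553 214.8289] carton 0.1804130475602368 -0.013781740279155403 [35.8158073425293, 73.18798065185547] -0.00667572
  dial 0.18086746298595222 -0.013096619320492137 [34.219478607177734, 69.67919158935547] 0.20753479
365 (array([ 0.1826, -0.0139]), [35.65583038330078, 68.76492309570312], np.float32(0.437477))
471 (array([ 0.1814, -0.0218]), [67.07550048828125, 127.85294342041016], np.float32(48.065636))
both (array([ 0.1756, -0.0212]), [72.64012908935547, 128.92010498046875], np.float32(38.396683))
```

View pics/t5s.png

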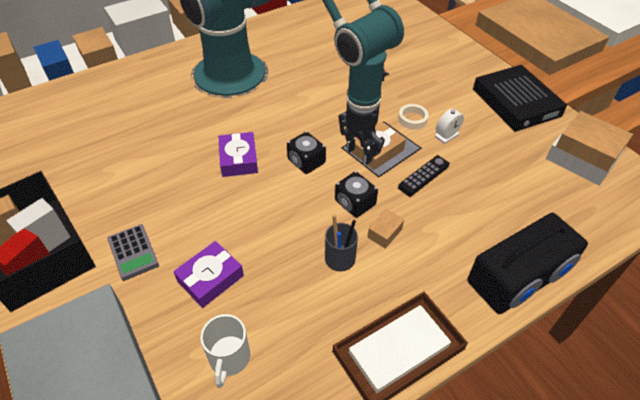

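The carton is on the pad at (385,150), square but about 17 mm short. I'll push the rest, back off and rise.

Request:
{"fn": "send_rows", "kwargs": {
  "deltas": [
    {"x":0.4,"y":0,"z":0,"rx":0,"ry":0,"rz":0,"gripper":0.6},
    {"x":0.8,"y":0,"z":0,"rx":0,"ry":0,"rz":0,"gripper":0.6},
    {"x":1.2,"y":0,"z":0,"rx":0,"ry":0,"rz":0,"gripper":0.6},
    {"x":1.5,"y":0,"z":0,"rx":0,"ry":0,"rz":0,"gripper":0.6},
    {"x":1.7,"y":0,"z":0,"rx":0,"ry":0,"rz":0,"gripper":0.6},
    {"x":1.7,"y":0,"z":0,"rx":0,"ry":0,"rz":0,"gripper":0.6},
    {"x":1.3,"y":0,"z":0,"rx":0,"ry":0,"rz":0,"gripper":0.6},
    {"x":0.5,"y":0,"z":0,"rx":0,"ry":0,"rz":0,"gripper":0.6},
    {"x":-0.5,"y":0,"z":0,"rx":0,"ry":0,"rz":0,"gripper":0.6},
    {"x":-0.8,"y":0,"z":0,"rx":0,"ry":0,"rz":0,"gripper":0.6},
    {"x":-0.8,"y":0,"z":-2,"rx":0,"ry":0,"rz":0,"gripper":0.6},
    {"x":-0.8,"y":0,"z":-6,"rx":0,"ry":0,"rz":0,"gripper":0.6},
    {"x":-0.8,"y":0,"z":-12,"rx":0,"ry":0,"rz":0,"gripper":0.6},
    {"x":-0.8,"y":0,"z":-18,"rx":0,"ry":0,"rz":0,"gripper":0.6},
    {"x":-6,"y":0,"z":-22,"rx":0,"ry":0,"rz":0,"gripper":0.6},
    {"x":-12,"y":0,"z":-22,"rx":0,"ry":0,"rz":0,"gripper":0.6},
    {"x":-18,"y":0,"z":-22,"rx":0,"ry":0,"rz":0,"gripper":0.6},
    {"x":-24,"y":0,"z":-22,"rx":0,"ry":0,"rz":0,"gripper":0.6},
    {"x":-28,"y":0,"z":-22,"rx":0,"ry":0,"rz":0,"gripper":0.6},
    {"x":-28,"y":0,"z":-22,"rx":0,"ry":0,"rz":0,"gripper":0.6}
  ]
}}

```text
t: 15.65
ee_pos: [0.5532, -0.163, 0.237]
orientation: [[-0.153, 0.988, -0.0], [0.988, 0.153, -0.0], [-0.0, -0.0, -1.0]]
ft_force: [0.0, -0.1, -0.3]
width: 0.0511
finger_force: 0.0
```

```bash
python3 m.py t6
```

```text
t 15.65 tcp lane -0.18716995963855704 0.000531393650602728 z 0.23702983479802434 ang -0.21619607536186436 F [ 0.0264 -0.1282 -0.2983]
px [223.9048 218.8988] carton 0.17896013519755197 -1.0085898237834245e-05 [91.43228912353516, 110.90563201904297] -0.16242218
  dial 0.18079961309048484 -0.0005676476012821996 [61.10978698730469, 100.09236145019531] 25.86065
1788 (array([ 0.1792, -0.0006]), [90.23710632324219, 109.35030364990234], np.float32(179.94318))
1023 (array([ 0.1736, -0.0054]), [91.91902923583984, 112.0567398071289], np.float32(0.35233954))
both (array([ 0.1757, -0.0034]), [95.9920883178711, 116.29094696044922], np.float32(0.27297238))
```

View pics/t6.png

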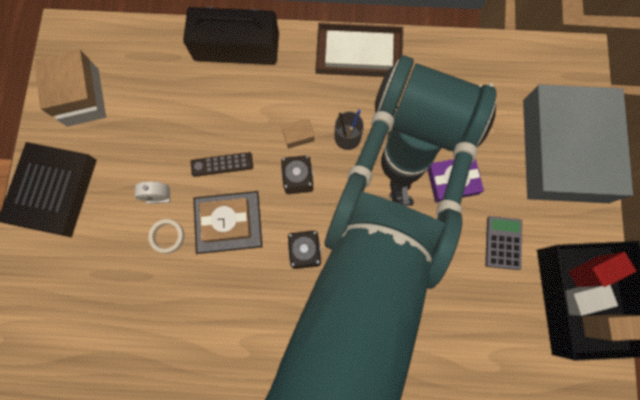

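The carton lies centred and square on the pad at (224,219), within about 1 mm and 0.2°. The bystanders look unmoved and the arm is clear.

```bash
python3 -c "from bench import job_done;print(job_done())"
```

```text
the job is handed in; nothing more can be done
None
```

The carton was pushed through the gap and lies flat, square and centred on the pad (by my last measurement within about 1 mm and 0.2°), the other things look unmoved in the last picture, and the job was handed in at about 16 s with no verdict shown.

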